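# Unlatch the nib bay's spring gate and hold it wide open

### The job

Open the guard gate of the nib bay so that the clip board with the two gold nibs can be slid out: squeeze the blue catch beside the gate fully in against its steel post first, then squeeze the red catch on the gate fully in the same way, and only then swing the gate by its black knob towards the robot, past its ball detent, until it is wide open, near its stop. A spring pulls the gate shut, so finish while still gripping the knob and holding the gate wide open and still; leave the pen barrel, the brass mandrel and the round blue stone where they are.

Things in the scene. Friction and masses are not known exactly. Their poses are not given: they have to be found in the camera images.
- bay: Low fixed nib bay, green base 265 x 290 mm, fence and contents at most 44 mm tall. Origin on the table under the closed gate's plane; x points square through the shut gate into the bay (away from the robot), y along it to its hinge, z up. Gate leaf 12 mm thick, y -75 to +93, top 44 mm high. Grey latch block past the free end, y -78 to -165, top 44 mm high.
- first_catch (a joint): The blue catch, on the latch block. 0 = out, bolt holds the gate; 0.010 m = squeezed fully in, gate freed by this catch. It slides along the bay's -y with about 3 N of friction, has no spring and stays where it is left. Starts between 0 and 0.0015.
- second_catch (a joint): The red catch, riding on the gate. 0 = out, bolt holds the gate; 0.010 m = squeezed fully in. It slides along the gate towards the hinge (bay's +y while shut) with about 3 N of friction, has no spring and stays where it is left. Starts between 0 and 0.0015.
- first_pinch (a point): Grip centre for the blue catch, 76 mm up. Two upright tabs 8 mm thick (y), 18 mm wide, free from 52 to 90 mm up: steel post (fixed) centred 6.5 mm to the bay's -y, blue sliding tab 14.5 mm to +y when out, 4.5 mm when in. Fingers opened to 56 mm, closing along y centred here, touch the blue tab first and end about 19 mm apart, catch fully in.
- second_pinch (a point): Grip centre for the red catch, 76 mm up; moves with the gate. Two upright tabs as at the blue catch, free from 46 to 90 mm up: steel post (fixed) centred 5.5 mm towards the hinge (bay's +y while shut), red sliding tab 15.5 mm towards the free end when out, 5.5 mm when in. Fingers opened to 56 mm, closing along the gate, end about 19 mm apart, catch fully in.
- gate (a joint): The gate about its upright hinge: 0 = shut, grows as the free end swings to the bay's -x (clockwise seen from above), stop at 1.5 rad. Held near 0 until both catches are in. A spring pulls it shut, 0.12 N m at 0, 0.30 N m at 1.5 rad. A sprung ball detent resists from about 0.45 to 0.65 rad: about 0.7 N m (5 N at the knob) gets past.
- gate_knob: Black upright round knob on top of the gate, diameter 20 mm, from 44 to 95 mm above the table, 140 mm from the hinge axis. Origin at its foot, z up. Rides on the gate and spins freely on its own axis, so the grip need not turn as the gate swings.
- knob_center (a point): Point to grip on the black knob: on its axis, 76 mm above the table. At least 35 mm is free beside it, on every side.
- gate_hinge (a point): Point on the gate's upright hinge axis, 76 mm above the table.
- barrel_mid (a point): Green six-sided ebonite pen barrel lying on the table to the left of the bay, 125 mm long, 14 mm thick; this is its centre. Leave alone. A fixed hand press 350 mm tall stands farther left, from about y = +0.4 m: keep clear of it.
- mandrel_mid (a point): Brass sizing mandrel standing on the table near the latch block, 85 mm tall, foot 38 mm across; this is half-way up. Leave alone.
- stone_mid (a point): Round blue diamond stone lying on the table near the latch block, 68 mm across, 12 mm thick; this is its centre. Leave alone.

How it is judged:
On the way, in this order (a step that is already met when the one before it is completed fails the run):
1. the blue catch is squeezed fully in, the gate still shut (value of joint first_catch above 0.008 m and value of joint gate below 0.1 rad), for 0.1 s.
2. then the red catch is squeezed fully in, the gate still shut (value of joint second_catch above 0.008 m and value of joint gate below 0.1 rad), for 0.1 s.
3. the gate is swung past its detent (value of joint gate above 0.8 rad), for 0.1 s.
4. the gate is wide open, gripped by its knob (value of joint gate above 1.2 rad and contact force between the fingers and gate_knob above 1 N), for 0.2 s.
At the end, for the whole second after the job is handed in: The gate is open by more than 1.2 rad (of 1.5), still (under 0.15 rad/s), with the fingers on its knob (over 1 N), and barrel, mandrel and stone within 30 mm of where they were (all of step 4 and velocity of joint gate between -0.15 and 0.15 rad/s and distance of each of barrel_mid, mandrel_mid, stone_mid from where it was at the start of the episode below 0.03 m); the arm keeps its last pose, push and grip.
It fails at once if the pen barrel is moved by more than 30 mm (distance of barrel_mid from where it was at the start of the episode above 0.03 m).
It fails at once if the mandrel is moved by more than 30 mm (distance of mandrel_mid from where it was at the start of the episode above 0.03 m).
It fails at once if the blue stone is moved by more than 30 mm (distance of stone_mid from where it was at the start of the episode above 0.03 m).
It fails at once if the red catch is drawn while the blue one is not (value of joint second_catch above 0.006 m and value of joint first_catch below 0.006 m).
It also fails if it takes over 45 s, if anything falls off the work surface, if the arm or the gripper's body presses on something with over 40 N, if the wrist force passes 120 N, or if a joint passes its speed limit or range.

### The arm

A 6-joint arm with a two-finger parallel gripper is mounted at the origin on the work surface. World frame = base frame: x ahead of the robot, y to its left, z up, the work surface at z = 0. Lengths are in m, angles in rad, forces in N, time in s.
With the tool pointing down it reaches from about 0.325 to 0.775 m from the base axis. Payload 5.5 kg.
Tool frame: the origin (TCP) lies at the very end of the fingers, on their centre line; the grasp point (between the pads) lies 19 mm behind it; z points along the fingers, y is the direction in which the jaws open and shut (so a half turn about z gives the same grasp; the last joint's range is limited). The gripper opens to 85 mm and grips with 20 to 120 N. Pads are 22 mm wide; open, the fingers measure 114 mm over their backs; the gripper's body (76 mm by 85 mm) begins 54 mm behind the grasp point. The pads swing forward as they close: fully open they stand 13 mm farther back than shut.
Start: joints at [-1.375, 0.091, 1.231, -0, 1.82, -0.057], TCP at [0.15, -0.581, 0.231] pointing down, gripper open.
Joint ranges: [-2.87, 2.87], [-0.86, 2.18], [0.17, 2.46], [-1.51, 4.65], [0.06, 2.69], [-2.65, 2.65]. Speed limits (rad/s): [2.57, 2.57, 3.01, 3.14, 3.14, 3.14].

### API

Orientations are given as a unit quaternion [x, y, z, w].
In Python, from workcell import bot gives the robot as it stands. The module is installed in compiled form; this text tells all that it offers.
- The arm moves only by the shell command python3 -m jog 'ROWS' [FORCE]. ROWS is JSON, a list of rows, each an object of numbers: "tx", "ty", "tz": the shift along the tool's x, y, z in units of 50 mm (1.0 is 50 mm); "ax", "ay", "az": the turn, a rotation vector about the tool's x, y, z in units of 8 degrees (1.0 is 8 degrees); "claw": the closure, from -1 (fully open) to 1 (shut), so that 0 is half open. In form: [{"tx": .., "ty": .., "tz": .., "ax": .., "ay": .., "az": .., "claw": ..}, ...]. A call has 1 to 5 rows; each row is the pose to reach, as a shift and turn from the pose commanded when the call began, along the tool's axes at that moment; what a row does not reach only later rows make up. A row lasts 1/8 s, in which the tool goes at most 62.5 mm and 10.7 degrees, less where a joint would pass 70% of its speed; a pose out of reach is approached as far as the arm can. A call with a gripper value outside its range is refused whole. The fingers move at their own pace and stop on an object; FORCE is the grip in N (left out, the last holds). Time passes only in rows, so rows that repeat a pose let the fingers close. It gives the time, the measured TCP pose, the force and the opening at its end, in the units of the state.
- bot.state(): the state, without advancing time (a new reading comes with each control period).
- bot.get_image(name): name is "side" or "top"; returns the picture (384x512x3 uint8, red, green, blue); there is no depth.
- bot.camera_params(name): a dict with "fovy" (degrees; the focal length in pixels is half the picture's height over the tangent of half this angle, whatever the lens; pixels are square), "cx", "cy" (the principal point, pixels), "eye" and "attitude" of the camera in the world. Camera axes: x right, y down, z forward; pixel columns grow to the right and rows downward; lengths in m; the calibration is good to about 2 mm. A picture is of the moment at which its call begins. camera_params takes no time and is no camera call.
- bot.hand_in(): hands the job in, once; it reports no verdict.
Trained networks look in the newest picture that a camera, given by its name, has taken for a name from the list of things; names that differ only in an ending like _2 or _b are one class to them, and where a whole thing is asked for, a point or a joint stands for the part that bears it (a point fixed in the world has none). Each returns a list of dicts, best first, with "score" (0 to 1); they miss things now and then, are a little off and sometimes report something else, mostly with a low value. They report only what shows in the picture. A call takes as long as a camera call.
- bot.search_frame(camera, name): "position" ([row, column] in pixels, amid what is visible of it).
- bot.trace(camera, name): "pixels" (384x512 bool, what is visible of it) and "position" ([row, column] in pixels, amid what is visible of it).
The state is a dict: "time": time; "joints": joint angles; "dq": joint speeds; "joint_efforts": joint torques, N m; "eef_pos": TCP position; "orientation": TCP orientation; "wrist_force": force on the tool from outside, world axes, zero at the start; "moment": the same for the moment, N m; "grip_width": finger opening in m.
Only numpy, scipy, OpenCV 4.12 (cv2) and the standard library are available. Lean on these libraries where they do the work, as an engineer would, in place of code of your own. Each camera call takes 0.05 s, during which the arm holds its last target.

## Working session

There is one attempt and no reset: what is moved stays moved. The work goes in short steps, Python scripts to look and compute and a shell command to move; the robot and the scene stay as the last step left them, time stands still between calls to the robot, and variables do not carry over. Pictures are saved under pics/ and viewed, and the job is handed in when it is done.

```bash
mkdir -p pics; python3 - <<'E'
from workcell import bot
import cv2
print(bot.state())
for n in("side","top"):
    print(n,bot.camera_params(n))
    im=bot.get_image(n); cv2.imwrite(f"pics/{n}0.png",im[:,:,::-1])
    for t in("first_pinch","second_pinch","first_catch","second_catch","gate_knob","knob_center","gate_hinge","mandrel_mid","stone_mid","barrel_mid","bay"):
        print(n,t,[(round(d["score"],2),[round(float(v),1) for v in d["position"]]) for d in bot.search_frame(n,t)][:3])
E
```

```text
{'time': 0.0, 'joints': array([-1.37469472e+00,  9.18790148e-02,  1.23189433e+00, -3.69072127e-06,
        1.81978047e+00, -5.67039092e-02]), 'dq': array([ 0.0005451 , -0.00036838, -0.00048529,  0.00057344, -0.0008464 ,
        0.00167129]), 'joint_efforts': array([ 2.18477021e-05, -4.58728051e+01, -4.18027890e+01, -8.03207536e-05,
        1.16279226e-02,  2.01364088e-05]), 'eef_pos': array([ 0.15001347, -0.58065759,  0.23013402]), 'orientation': array([ 9.92021383e-01,  1.26065915e-01, -7.00744693e-05, -9.78073672e-04]), 'wrist_force': array([ 0.30196682,  0.46589136, -0.3075767 ]), 'moment': array([ 0.00476516, -0.0220405 , -0.05463198]), 'grip_width': 0.08520751391039924}
side {'fovy': 53.88725199612168, 'cx': 255.36127053289653, 'cy': 196.56846268665572, 'eye': array([0.24074782, 0.40618955, 0.6231109 ]), 'attitude': array([-0.31753106,  0.87490631, -0.34438983,  0.12291711])}
side first_pinch [(0.6, [192.8, 243.7]), (0.37, [173.2, 269.1])]
side second_pinch [(0.7, [201.1, 254.4])]
side first_catch [(0.68, [156.4, 283.2])]
side second_catch [(0.77, [202.2, 254.4]), (0.42, [195.0,
[... 284 characters left out ...]
 bay [(0.73, [192.8, 244.4])]
top {'fovy': 49.92261847099279, 'cx': 257.17968606236576, 'cy': 193.8021160746784, 'eye': array([0.41677771, 0.03707301, 0.99067455]), 'attitude': array([ 0.71309199, -0.69713974,  0.05375984, -0.05104776])}
top first_pinch [(0.77, [163.0, 282.5])]
top second_pinch [(0.86, [190.5, 276.0])]
top first_catch [(0.52, [181.2, 325.6])]
top second_catch [(0.64, [189.9, 271.9]), (0.5, [178.8, 293.9])]
top gate_knob []
top knob_center [(0.34, [214.7, 204.1])]
top gate_hinge [(0.83, [165.9, 285.4])]
top mandrel_mid [(0.5, [235.0, 339.4])]
top stone_mid [(0.76, [179.5, 365.3]), (0.66, [182.9, 297.2])]
top barrel_mid [(0.67, [213.8, 202.9])]
top bay [(0.71, [166.2, 282.7])]
```

View pics/side0.png

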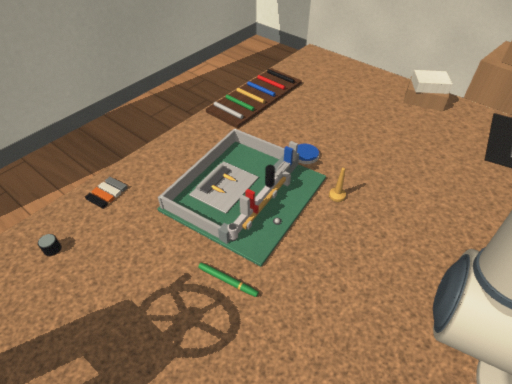

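View pics/top0.png

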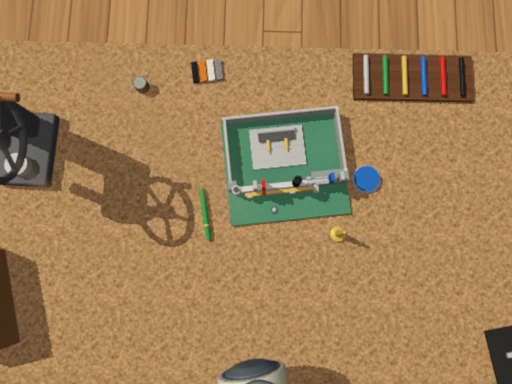

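```bash
python3 - <<'E'
import cv2
a=cv2.imread("pics/side0.png")[115:265,170:370]; cv2.imwrite("pics/side0c.png",cv2.resize(a,(800,600),interpolation=cv2.INTER_CUBIC))
a=cv2.imread("pics/top0.png")[100:250,190:390]; cv2.imwrite("pics/top0c.png",cv2.resize(a,(800,600),interpolation=cv2.INTER_CUBIC))
E
```

```text
(no output)
```

View pics/side0c.png

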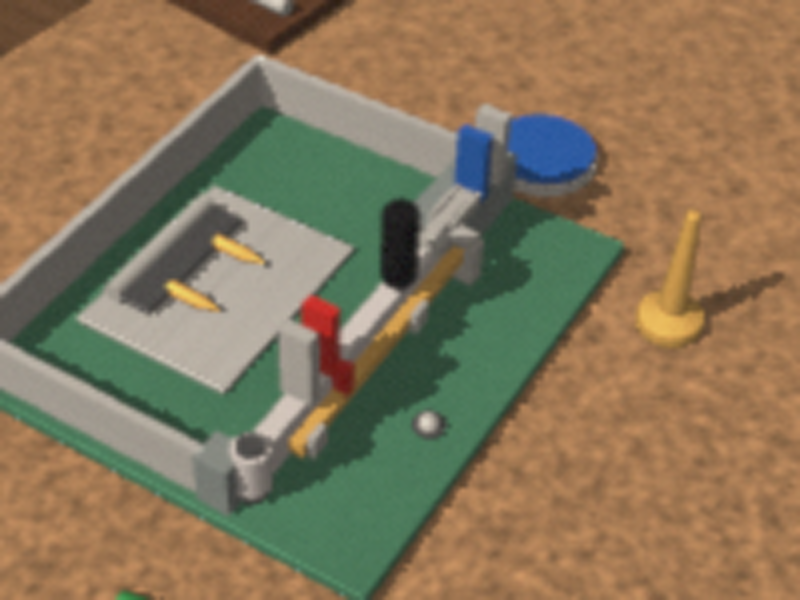

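View pics/top0c.png

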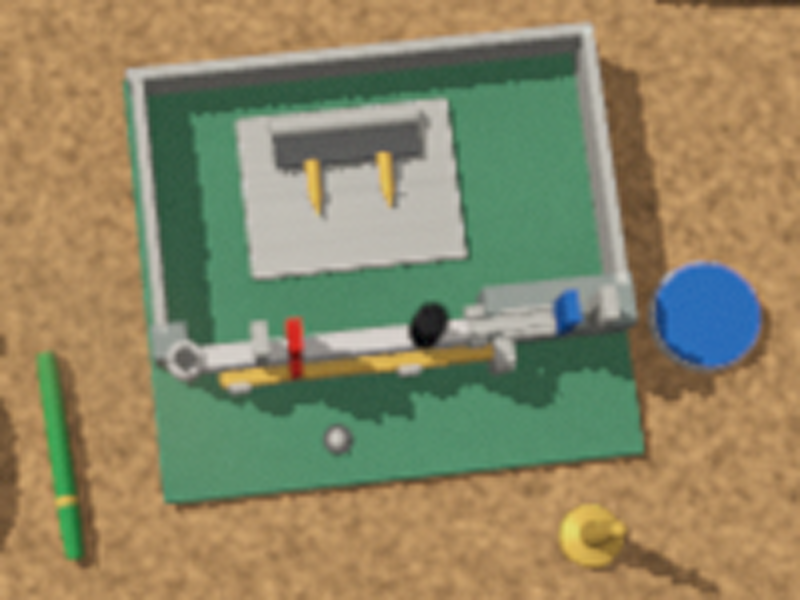

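The pictures show the shut gate, with the hinge at left around (237,189) in the top view. Along it are the red catch and post (262,182), the black knob (298,181) and the blue catch and post (333,176). The mandrel, stone and barrel stand clear. Next I'll turn the pixels into positions.

```bash
cat > h.py <<'E'
import numpy as np,cv2
from workcell import bot
from scipy.spatial.transform import Rotation as R
def cam(n):
    p=bot.camera_params(n); f=192/np.tan(np.radians(p["fovy"]/2))
    return f,p["cx"],p["cy"],np.array(p["eye"]),R.from_quat(p["attitude"]).as_matrix()
def ray(n,u,v):
    f,cx,cy,e,M=cam(n); d=M@np.array([(u-cx)/f,(v-cy)/f,1]); return e,d
def atz(n,u,v,z):
    e,d=ray(n,u,v); return e+d*(z-e[2])/d[2]
def proj(n,P):
    f,cx,cy,e,M=cam(n); q=(np.atleast_2d(P)-e)@M; return np.c_[f*q[:,0]/q[:,2]+cx,f*q[:,1]/q[:,2]+cy]
E
python3 - <<'E'
from h import *
np.set_printoptions(precision=4,suppress=True)
def T(x,y): return 190+x/4,100+y/4
def S(x,y): return 170+x/4,115+y/4
print(cam("top")[4][:,2],cam("side")[4][:,2])
for nm,t,z in [("FL",(168,502),.004),("FR",(644,455),.004),("knobtop",(436,316),.095),("stone",(706,314),.012),("hinge",(184,358),.05)]:
    print("top",nm,atz("top",*T(*t),z))
for nm,t,z in [("FL",(367,600),.004),("FR",(622,245),.004),("knobtop",(400,208),.095),("stone",(546,148),.012),("hinge",(250,448),.05),("knobmid",(400,243),.0695)]:
    print("side",nm,atz("side",*S(*t),z))
for n,nm in (("top","T"),("side","S")):
    im=cv2.imread(f"pics/{n}0.png")
    hsv=cv2.cvtColor(im,cv2.COLOR_BGR2HSV)
    m={"red":(((hsv[...,0]<6)|(hsv[...,0]>174))&(hsv[...,1]>170)),"blue":((hsv[...,0]>100)&(hsv[...,0]<125)&(hsv[...,1]>150)),"black":(hsv[...,2]<45)}
    for k,a in m.items():
        nn,l,st,c=cv2.connectedComponentsWithStats(a.astype(np.uint8))
        print(n,k,[(st[i].tolist(),c[i].round(1).tolist()) for i in range(1,nn) if 220<c[i][0]<345 and 120<c[i][1]<230 and st[i][4]>8])
E
```

```text
[ 0.1478 -0.0022 -0.989 ] [ 0.4338 -0.5246 -0.7326]
top FL [0.4863 0.0934 0.004 ]
top FR [ 0.521  -0.1917  0.004 ]
top knobtop [ 0.5858 -0.0565  0.095 ]
top stone [ 0.6065 -0.2283  0.012 ]
top hinge [0.5663 0.0841 0.05  ]
side FL [0.4834 0.0924 0.004 ]
side FR [ 0.5226 -0.1936  0.004 ]
side knobtop [ 0.5836 -0.0552  0.095 ]
side stone [ 0.6021 -0.229   0.012 ]
side hinge [0.5626 0.0856 0.05  ]
side knobmid [ 0.5833 -0.0561  0.0695]
top red [([262, 180, 3, 14, 35], [263.2, 185.9])]
top blue [([329, 173, 6, 10, 46], [331.4, 177.5])]
top black [([293, 177, 8, 10, 59], [296.5, 181.4])]
side red [([246, 189, 12, 24, 118], [251.6, 199.7])]
side blue [([298, 144, 20, 16, 257], [307.1, 151.8]), ([284, 147, 8, 16, 98], [287.8, 154.3])]
side black [([266, 165, 8, 22, 156], [269.5, 175.7])]
```

```bash
python3 - <<'E'
import cv2
a=cv2.imread("pics/top0.png")
l=cv2.resize(a[160:205,230:290],(800,600),interpolation=cv2.INTER_NEAREST)
cv2.imwrite("pics/tL.png",l)
cv2.imwrite("pics/tR.png",cv2.resize(a[155:200,290:350],(800,600),interpolation=cv2.INTER_NEAREST))
a=cv2.imread("pics/side0.png")
cv2.imwrite("pics/sL.png",cv2.resize(a[180:240,220:300],(800,600),interpolation=cv2.INTER_NEAREST))
cv2.imwrite("pics/sR.png",cv2.resize(a[135:195,250:330],(800,600),interpolation=cv2.INTER_NEAREST))
E
```

```text
(no output)
```

View pics/tL.png

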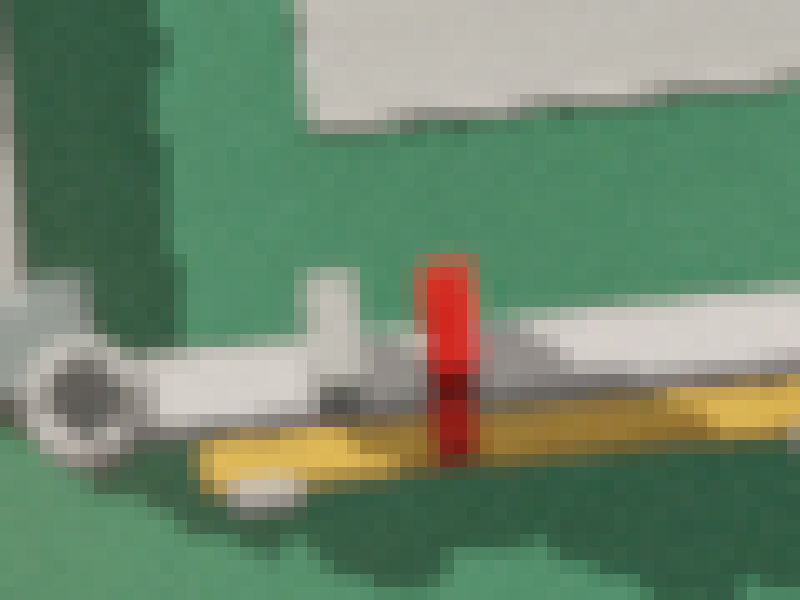

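View pics/tR.png

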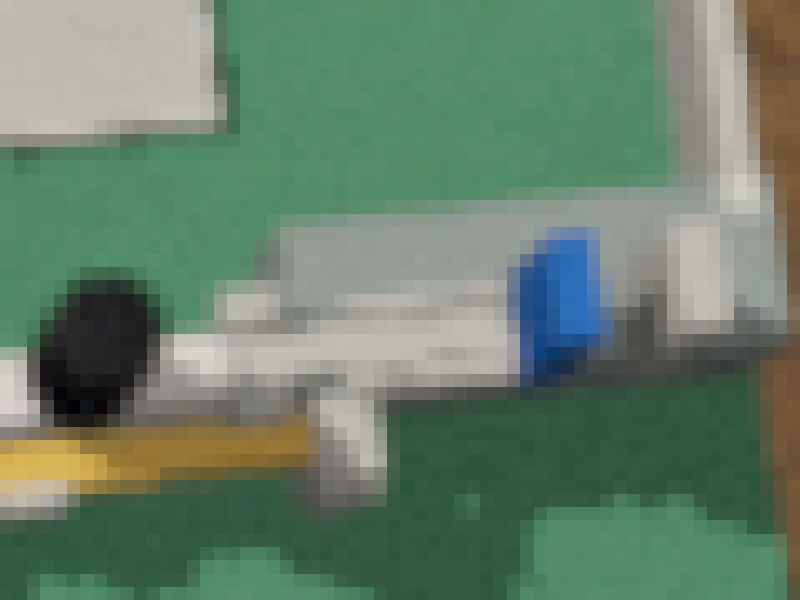

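View pics/sL.png

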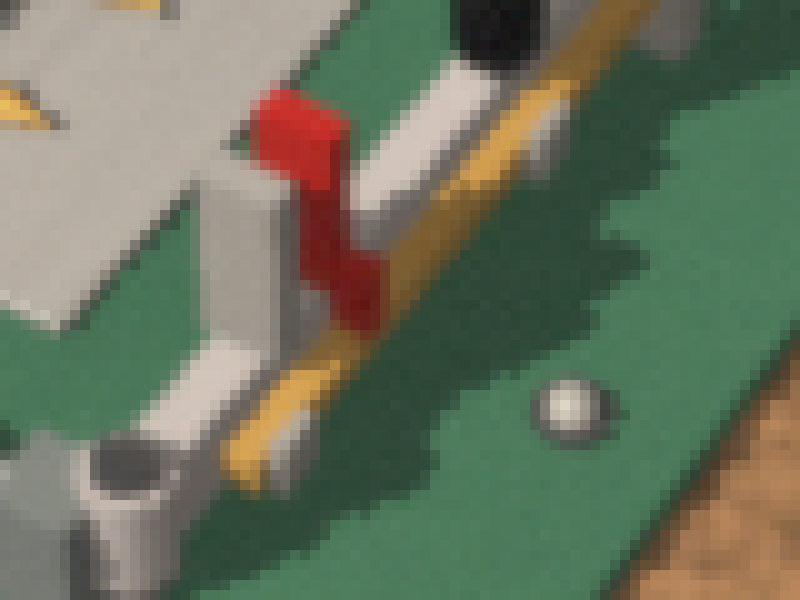

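View pics/sR.png

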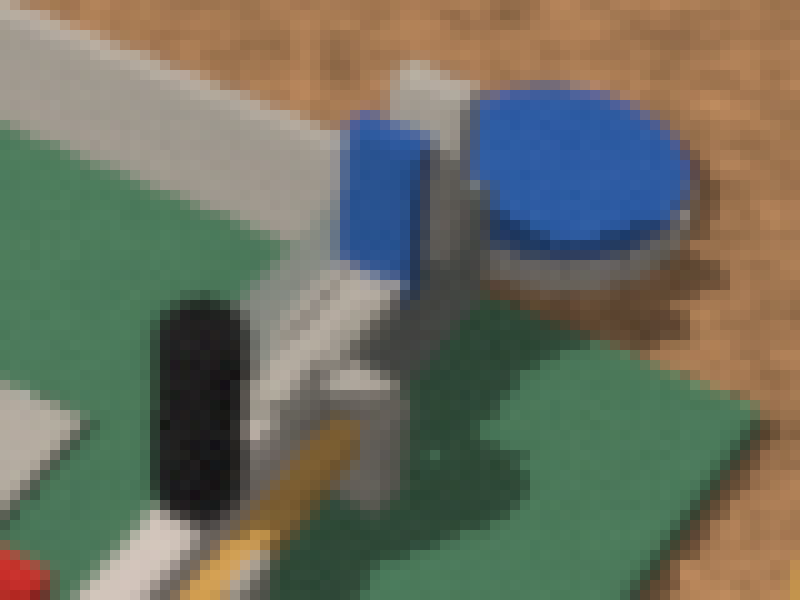

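```bash
python3 - <<'E'
from h import *
np.set_printoptions(precision=4,suppress=True)
tl=lambda x,y:(230+x/13.333-.5,160+y/13.333-.5)
tr=lambda x,y:(290+x/13.333-.5,155+y/13.333-.5)
sl=lambda x,y:(220+x/10-.5,180+y/10-.5)
sr=lambda x,y:(250+x/10-.5,135+y/10-.5)
for nm,t,s in [("red",tl(448,314),sl(302,108)),("rpost",tl(330,322),sl(247,168)),("blue",tr(578,286),sr(395,124)),("bpost",tr(700,278),sr(433,75)),("knob",tr(105,325),sr(203,315))]:
    z=.095 if nm=="knob" else .09
    print(nm,atz("top",*t,z),atz("side",*s,z))
    # triangulate
    e1,d1=ray("top",*t);e2,d2=ray("side",*s)
    k=np.linalg.lstsq(np.c_[d1,-d2],e2-e1,rcond=None)[0]; a=e1+k[0]*d1;b=e2+k[1]*d2
    print("   tri",(a+b)/2,np.linalg.norm(a-b))
E
```

```text
red [0.5758 0.0225 0.09  ] [0.5756 0.0187 0.09  ]
   tri [0.5742 0.022  0.0939] 0.0021740817098731347
rpost [0.574  0.0421 0.09  ] [0.5734 0.0377 0.09  ]
   tri [0.572  0.0413 0.0943] 0.0028783147305590623
blue [ 0.5954 -0.1323  0.09  ] [ 0.5952 -0.1374  0.09  ]
   tri [ 0.5933 -0.132   0.0947] 0.00271749044395258
bpost [ 0.5973 -0.1527  0.09  ] [ 0.5988 -0.1565  0.09  ]
   tri [ 0.5962 -0.1519  0.0943] 0.0005697086842950717
knob [ 0.586  -0.0529  0.095 ] [ 0.5858 -0.0573  0.095 ]
   tri [ 0.5842 -0.0531  0.0992] 0.0024554148030642977
```

```bash
cat >> h.py <<'E'
def go(x,y,z,jaw):  # jaw: desired angle (rad) of tool x axis in world, tool pointing down
    s=bot.state(); M=R.from_quat(s["orientation"]).as_matrix(); d=np.array([x,y,z])-s["eef_pos"]
    T=np.array([[np.cos(jaw),np.sin(jaw),0],[np.sin(jaw),-np.cos(jaw),0],[0,0,-1]]).T
    t=M.T@d/.05; a=np.degrees(R.from_matrix(M.T@T).as_rotvec())/8
    print("t",s["time"],"pos",s["eef_pos"].round(4),"w",round(s["grip_width"],4),"F",np.round(s["wrist_force"],1),"shift",t.round(3),"turn",a.round(3))
E
python3 -c "
from h import *
go(.597,-.148,.13,.124)"
```

```text
t 1.2 pos [ 0.1501 -0.5809  0.2313] w 0.0854 F [-0.6 -1.2 -0.4] shift [10.82  -6.148  2.025] turn [-0.     0.     0.922]
```

```bash
python3 -m jog '[{"tx":2,"ty":-1.1,"tz":0.2,"az":0.3,"claw":-0.32},{"tx":4,"ty":-2.2,"tz":0.3,"az":0.6,"claw":-0.32},{"tx":5,"ty":-2.8,"tz":0.4,"az":0.9,"claw":-0.32},{"tx":6,"ty":-3.4,"tz":0.5,"az":0.92,"claw":-0.32},{"tx":6.9,"ty":-3.9,"tz":0.6,"az":0.92,"claw":-0.32}]' 30; python3 -c "
from h import *
go(.597,-.148,.15,.124)"
```

```text
t 1.2 pos [ 0.1501 -0.5809  0.2313] w 0.0854 F [-0.6 -1.2 -0.4] shift [10.82  -6.148  1.625] turn [-0.     0.     0.922]schema error: expected keys tx, ty, tz, ax, ay, az, claw
```

All seven keys are required in each row.

```bash
python3 -m jog '[{"tx":1,"ty":-0.6,"tz":0.1,"ax":0,"ay":0,"az":0.3,"claw":-0.32},{"tx":2,"ty":-1.1,"tz":0.2,"ax":0,"ay":0,"az":0.6,"claw":-0.32},{"tx":3,"ty":-1.7,"tz":0.4,"ax":0,"ay":0,"az":0.92,"claw":-0.32},{"tx":4,"ty":-2.3,"tz":0.5,"ax":0,"ay":0,"az":0.92,"claw":-0.32},{"tx":5,"ty":-2.9,"tz":0.6,"ax":0,"ay":0,"az":0.92,"claw":-0.32}]' 30; python3 -c "
from h import *
go(.597,-.148,.15,.124)"
```

```text
time: 1.82
eef_pos: [0.3569, -0.3765, 0.2012]
orientation: [0.998, 0.062, 0.0, 0.0]
wrist_force: [-0.3, -0.9, 0.3]
grip_width: 0.0564
t 1.825 pos [ 0.3569 -0.3765  0.2012] w 0.0564 F [-0.3 -0.9  0.3] shift [ 5.33  -3.941  1.025] turn [ 0.003 -0.002  0.001]
```

```bash
python3 -m jog '[{"tx":1,"ty":-0.7,"tz":0,"ax":0,"ay":0,"az":0,"claw":-0.32},{"tx":2,"ty":-1.4,"tz":0,"ax":0,"ay":0,"az":0,"claw":-0.32},{"tx":3,"ty":-2.2,"tz":0.2,"ax":0,"ay":0,"az":0,"claw":-0.32},{"tx":4,"ty":-2.9,"tz":0.5,"ax":0,"ay":0,"az":0,"claw":-0.32},{"tx":4.9,"ty":-3.6,"tz":0.8,"ax":0,"ay":0,"az":0,"claw":-0.32}]' 30; python3 -m jog '[{"tx":0.43,"ty":-0.34,"tz":0.2,"ax":0,"ay":0,"az":0,"claw":-0.32},{"tx":0.43,"ty":-0.34,"tz":0.2,"ax":0,"ay":0,"az":0,"claw":-0.32}]'; python3 - <<'E'
from h import *
go(.597,-.148,.057,.124)
for n in("side","top"):
    im=bot.get_image(n); cv2.imwrite(f"pics/{n}1.png",im[:,:,::-1])
    print(n,proj(n,np.vstack([bot.state()["eef_pos"],[.597,-.148,.09],[.574,.0347,.09],[.586,-.055,.095]])).round(1).tolist())
a=cv2.imread("pics/side1.png")[90:240,170:370]; b=cv2.imread("pics/top1.png")[80:230,230:430]
cv2.imwrite("pics/s1c.png",cv2.resize(a,(800,600),interpolation=cv2.INTER_CUBIC));cv2.imwrite("pics/t1c.png",cv2.resize(b,(800,600),interpolation=cv2.INTER_CUBIC))
E
```

```text
time: 2.45
eef_pos: [0.5781, -0.1675, 0.1612]
orientation: [0.998, 0.062, 0.0, 0.0]
wrist_force: [-0.2, -1.1, 0.9]
grip_width: 0.0563
time: 2.7
eef_pos: [0.5963, -0.1475, 0.1495]
orientation: [0.998, 0.064, -0.001, -0.001]
wrist_force: [-0.1, -0.3, 0.2]
grip_width: 0.0563
t 2.7 pos [ 0.5963 -0.1475  0.1495] w 0.0563 F [-0.1 -0.3  0.2] shift [0.018 0.014 1.85 ] turn [-0.01   0.018  0.025]
side [[294.0, 121.6], [291.2, 144.2], [245.0, 195.3], [269.0, 166.5]]
top [[346.8, 170.4], [339.9, 175.4], [257.6, 183.7], [298.3, 178.9]]
```

View pics/s1c.png

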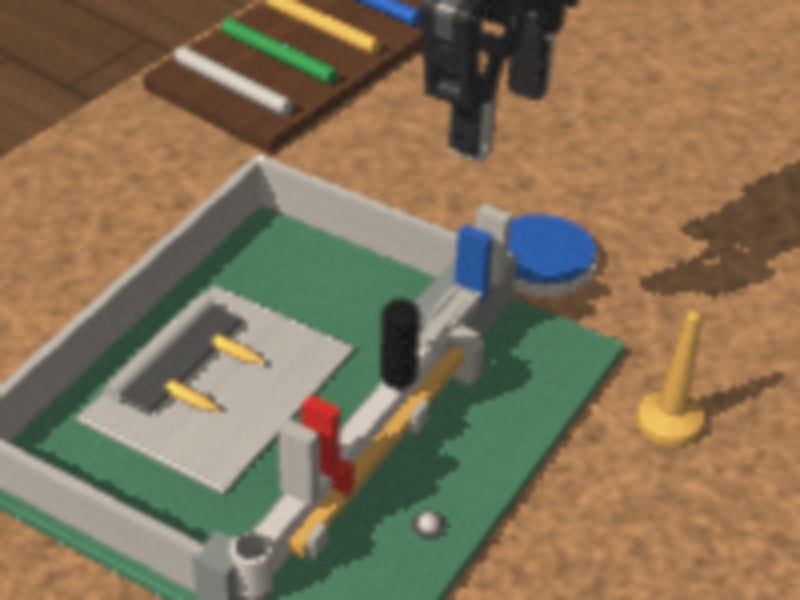

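View pics/t1c.png

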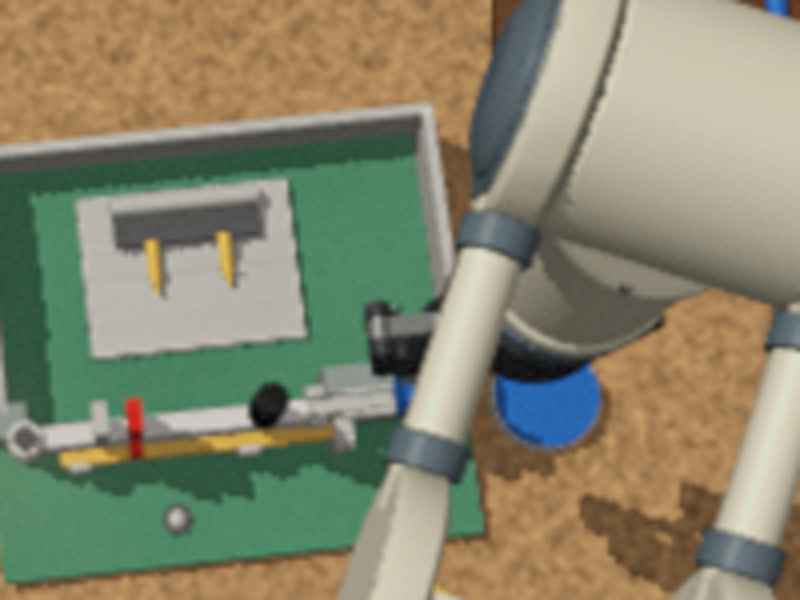

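The side view shows the open fingers above the blue tab and post, with the near fingertip at about (287,128) in the full picture. I'll check that tip against its projection, then go down.

```bash
python3 - <<'E'
from h import *
p=bot.state()["eef_pos"]; yb=np.array([-.124,.992,0]); xb=np.array([.992,.124,0])
for o in(.028,.038):
  for zz in(0,.006):
    print(o,zz,((proj("side",[p+yb*o+xb*.011+[0,0,zz],p+yb*o-xb*.011+[0,0,zz]])-[170,90])*4).round(0).tolist())
print((proj("top",[p+yb*.028+xb*.011,p+yb*.028-xb*.011])-[230,80])*4)
E
```

```text
0.028 0 [[453.0, 145.0], [490.0, 159.0]]
0.028 0.006 [[453.0, 135.0], [491.0, 149.0]]
0.038 0 [[443.0, 155.0], [481.0, 169.0]]
0.038 0.006 [[444.0, 145.0], [481.0, 159.0]]
[[411.09526093 346.38308344]
 [416.56344644 387.74671844]]
```

```bash
python3 - <<'E'
import cv2
a=cv2.imread("pics/side1.png")[90:150,265:325]; cv2.imwrite("pics/s1d.png",cv2.resize(a,(600,600),interpolation=cv2.INTER_NEAREST))
E
```

```text
(no output)
```

View pics/s1d.png

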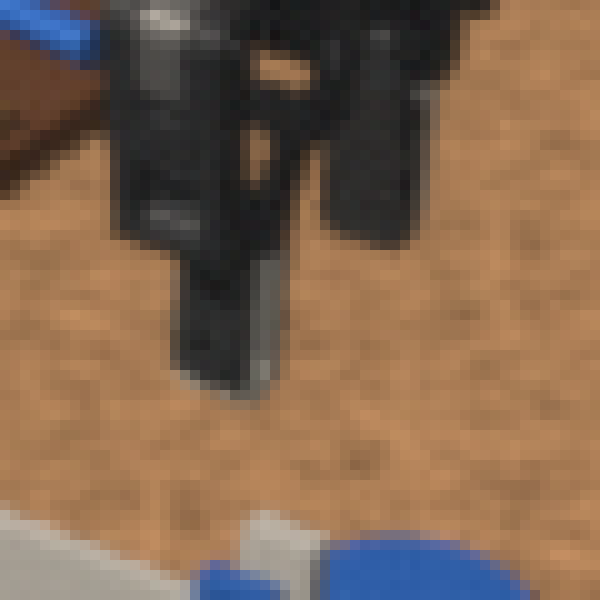

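```bash
python3 -m jog '[{"tx":0.02,"ty":0.03,"tz":0.5,"ax":0,"ay":0,"az":0,"claw":-0.32},{"tx":0.02,"ty":0.03,"tz":0.9,"ax":0,"ay":0,"az":0,"claw":-0.32},{"tx":0.02,"ty":0.03,"tz":1.2,"ax":0,"ay":0,"az":0,"claw":-0.32},{"tx":0.02,"ty":0.03,"tz":1.2,"ax":0,"ay":0,"az":0,"claw":-0.32}]'; python3 - <<'E'
from h import *
go(.597,-.149,.057,.124)
for n in("side",):
    im=bot.get_image(n); cv2.imwrite(f"pics/{n}2.png",im[:,:,::-1])
a=cv2.imread("pics/side2.png")[105:180,245:345]
cv2.imwrite("pics/s2c.png",cv2.resize(a,(800,600),interpolation=cv2.INTER_NEAREST))
E
```

```text
time: 3.3
eef_pos: [0.596, -0.151, 0.0896]
orientation: [0.998, 0.062, -0.001, -0.001]
wrist_force: [-0.2, -0.5, 0.1]
grip_width: 0.0562
t 3.3 pos [ 0.596  -0.151   0.0896] w 0.0562 F [-0.2 -0.5  0.1] shift [ 0.027 -0.037  0.652] turn [-0.008  0.019 -0.002]
```

View pics/s2c.png

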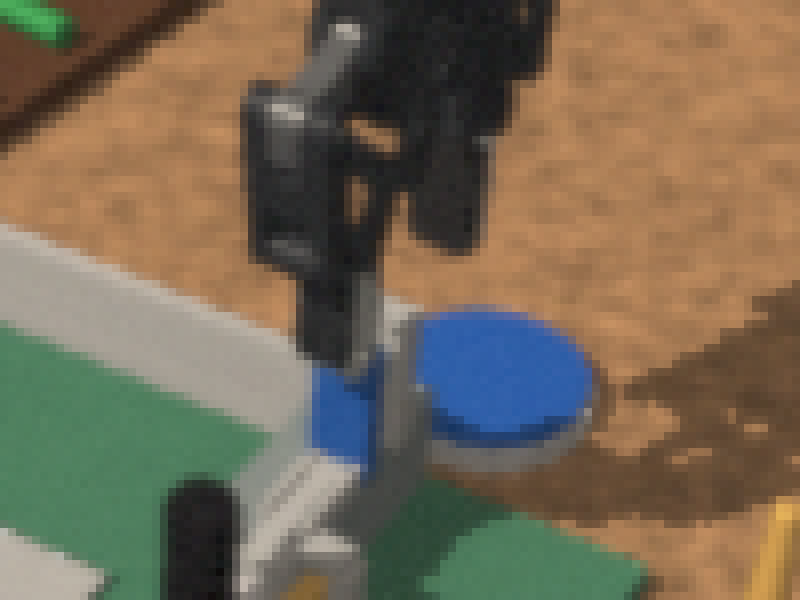

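The near finger covers the blue tab from about (283,150), lines up with the tab's edge and touches nothing. Next I'll go the rest of the way down and squeeze.

```bash
python3 -m jog '[{"tx":0.02,"ty":-0.03,"tz":0.3,"ax":0,"ay":0,"az":0,"claw":-0.32},{"tx":0.02,"ty":-0.03,"tz":0.65,"ax":0,"ay":0,"az":0,"claw":-0.32},{"tx":0.02,"ty":-0.03,"tz":0.65,"ax":0,"ay":0,"az":0,"claw":-0.32}]'; python3 -m jog '[{"tx":0,"ty":0,"tz":0,"ax":0,"ay":0,"az":0,"claw":0.2},{"tx":0,"ty":0,"tz":0,"ax":0,"ay":0,"az":0,"claw":0.6},{"tx":0,"ty":0,"tz":0,"ax":0,"ay":0,"az":0,"claw":0.6},{"tx":0,"ty":0,"tz":0,"ax":0,"ay":0,"az":0,"claw":0.6}]' 30
```

```text
time: 3.72
eef_pos: [0.5965, -0.1487, 0.0559]
orientation: [0.998, 0.062, -0.002, -0.001]
wrist_force: [-0.2, -0.4, 0.2]
grip_width: 0.0565
time: 4.22
eef_pos: [0.598, -0.1481, 0.0596]
orientation: [0.998, 0.063, 0.0, -0.001]
wrist_force: [-1.0, 5.0, 0.9]
grip_width: 0.018
```

```bash
python3 -m jog '[{"tx":0,"ty":0,"tz":0,"ax":0,"ay":0,"az":0,"claw":1},{"tx":0,"ty":0,"tz":0,"ax":0,"ay":0,"az":0,"claw":1},{"tx":0,"ty":0,"tz":0,"ax":0,"ay":0,"az":0,"claw":1}]' 30;  python3 - <<'E'
from h import *
for n in("side","top"):
    im=bot.get_image(n); cv2.imwrite(f"pics/{n}3.png",im[:,:,::-1])
a=cv2.imread("pics/side3.png")[105:180,245:345]
cv2.imwrite("pics/s3c.png",cv2.resize(a,(800,600),interpolation=cv2.INTER_NEAREST))
E
```

```text
time: 4.6
eef_pos: [0.598, -0.1481, 0.0596]
orientation: [0.998, 0.063, 0.0, -0.001]
wrist_force: [-2.1, 4.3, 1.4]
grip_width: 0.0176
```

View pics/s3c.png

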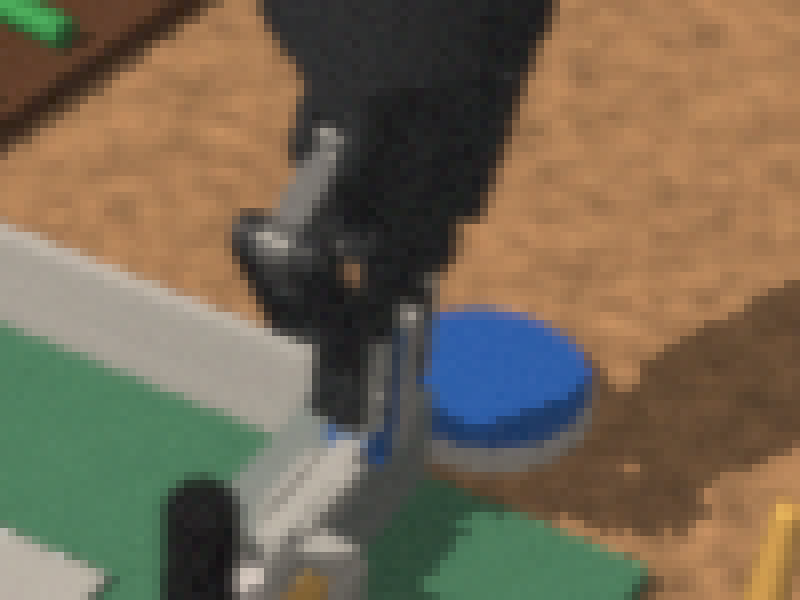

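The squeezed tab sits against the post and the width is 17.6 mm, so the blue catch is fully in. Next I'll release, rise and go over to the red catch.

```bash
python3 -m jog '[{"tx":0,"ty":0,"tz":0,"ax":0,"ay":0,"az":0,"claw":-0.32},{"tx":0,"ty":0,"tz":0,"ax":0,"ay":0,"az":0,"claw":-0.32},{"tx":0,"ty":0,"tz":-0.7,"ax":0,"ay":0,"az":0,"claw":-0.32},{"tx":0,"ty":0,"tz":-1.6,"ax":0,"ay":0,"az":0,"claw":-0.32},{"tx":0,"ty":0,"tz":-1.6,"ax":0,"ay":0,"az":0,"claw":-0.32}]' 30;  python3 - <<'E'
from h import *
go(.574,.0355,.135,.124)
for n in("side",):
    im=bot.get_image(n); cv2.imwrite(f"pics/{n}4.png",im[:,:,::-1])
a=cv2.imread("pics/side4.png")[105:180,245:345]
cv2.imwrite("pics/s4c.png",cv2.resize(a,(800,600),interpolation=cv2.INTER_NEAREST))
E
```

```text
time: 5.32
eef_pos: [0.6001, -0.1503, 0.1446]
orientation: [0.998, 0.062, 0.004, 0.002]
wrist_force: [0.2, 0.1, -0.9]
grip_width: 0.0563
t 5.325 pos [ 0.6001 -0.1503  0.1446] w 0.0563 F [ 0.2  0.1 -0.9] shift [-0.06  -3.753  0.175] turn [ 0.031 -0.062 -0.   ]
```

View pics/s4c.png

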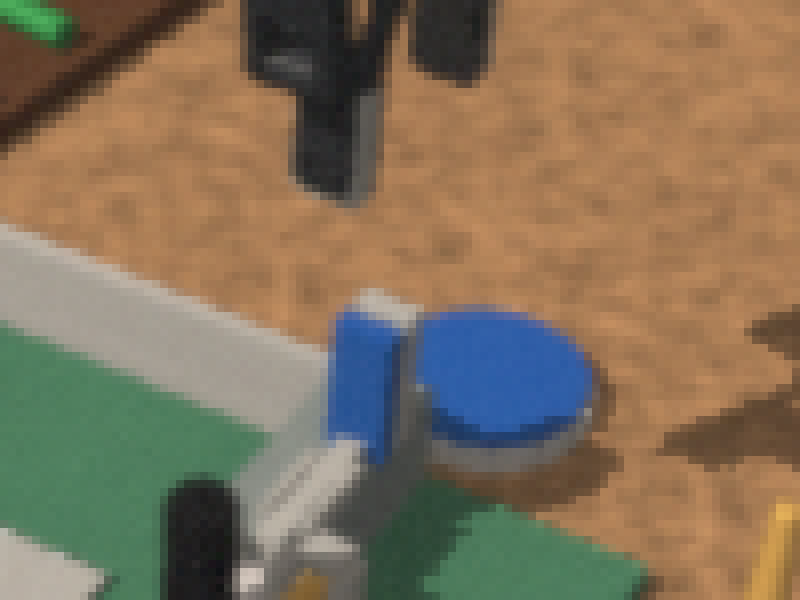

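The blue tab now stays against its post, around (291,151). Now the red catch.

```bash
python3 -m jog '[{"tx":0,"ty":-0.8,"tz":0,"ax":0,"ay":0,"az":0,"claw":-0.32},{"tx":0,"ty":-1.7,"tz":0,"ax":0,"ay":0,"az":0,"claw":-0.32},{"tx":-0.06,"ty":-2.6,"tz":0,"ax":0,"ay":0,"az":0,"claw":-0.32},{"tx":-0.06,"ty":-3.4,"tz":0,"ax":0,"ay":0,"az":0,"claw":-0.32},{"tx":-0.06,"ty":-3.75,"tz":0.1,"ax":0,"ay":0,"az":0,"claw":-0.32}]' 30;  python3 -m jog '[{"tx":0,"ty":0,"tz":0.4,"ax":0,"ay":0,"az":0,"claw":-0.32},{"tx":0,"ty":0,"tz":0.7,"ax":0,"ay":0,"az":0,"claw":-0.32},{"tx":0,"ty":0,"tz":0.7,"ax":0,"ay":0,"az":0,"claw":-0.32}]'; python3 - <<'E'
from h import *
go(.574,.0355,.057,.124)
for n in("side","top"):
    im=bot.get_image(n); cv2.imwrite(f"pics/{n}5.png",im[:,:,::-1])
a=cv2.imread("pics/side5.png")[145:235,200:320]
cv2.imwrite("pics/s5c.png",cv2.resize(a,(800,600),interpolation=cv2.INTER_NEAREST))
E
```

```text
time: 6.0
eef_pos: [0.571, 0.0381, 0.1326]
orientation: [0.998, 0.063, -0.001, -0.0]
wrist_force: [-1.4, -1.1, -0.0]
grip_width: 0.0563
time: 6.38
eef_pos: [0.5703, 0.0351, 0.0956]
orientation: [0.998, 0.061, -0.003, 0.0]
wrist_force: [0.5, -0.3, 0.3]
grip_width: 0.0563
t 6.375 pos [0.5703 0.0351 0.0956] w 0.0563 F [ 0.5 -0.3  0.3] shift [0.078 0.001 0.771] turn [-0.002  0.036 -0.01 ]
```

View pics/s5c.png

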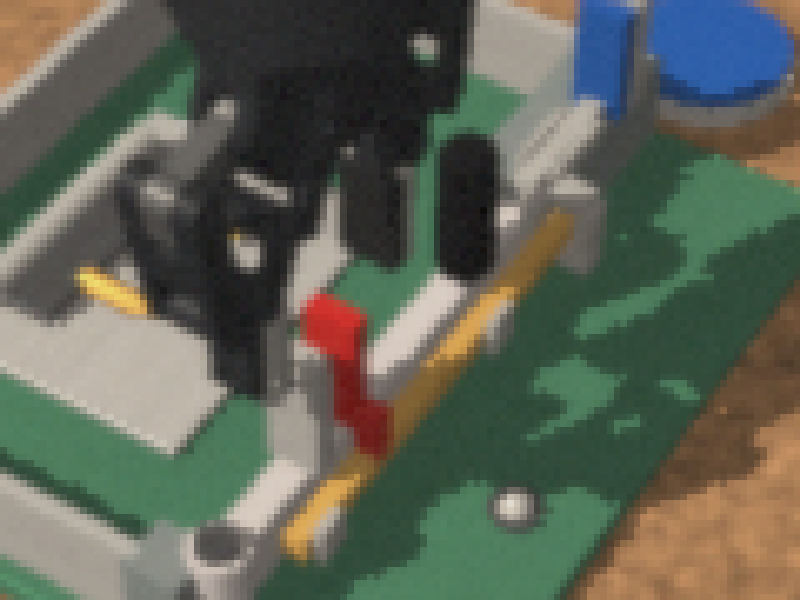

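View pics/top5.png

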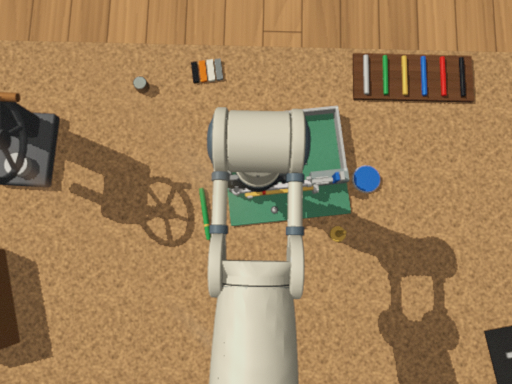

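```bash
python3 - <<'E'
from h import *
p=bot.state()["eef_pos"]; yb=np.array([-.124,.992,0]); xb=np.array([.992,.124,0])
k=800/120
for o in(.028,.037):
    print(o,((proj("side",[p+yb*o+xb*.011+[0,0,.006],p+yb*o-xb*.011+[0,0,.006]])-[199.5,144.5])*k).round(0).tolist())
c=np.array([.574,.0355,.09])
print("post top corners",((proj("side",[c+yb*(.0055+a)+xb*b for a in(-.004,.004) for b in(-.009,.009)])-[199.5,144.5])*k).round(0).tolist())
q=c+xb*-.0
print("finger at target",((proj("side",[[*(c+yb*.037+s*xb*.011)[:2],.063] for s in(1,-1)])-[199.5,144.5])*k).round(0).tolist())
E
```

```text
0.028 [[219.0, 355.0], [284.0, 387.0]]
0.037 [[201.0, 375.0], [266.0, 407.0]]
post top corners [[324.0, 356.0], [273.0, 331.0], [309.0, 373.0], [257.0, 348.0]]
finger at target [[201.0, 466.0], [263.0, 498.0]]
```

```bash
python3 -m jog '[{"tx":0.06,"ty":0,"tz":0.2,"ax":0,"ay":0,"az":0,"claw":-0.32},{"tx":0.06,"ty":0,"tz":0.45,"ax":0,"ay":0,"az":0,"claw":-0.32},{"tx":0.06,"ty":0,"tz":0.75,"ax":0,"ay":0,"az":0,"claw":-0.32},{"tx":0.06,"ty":0,"tz":0.75,"ax":0,"ay":0,"az":0,"claw":-0.32}]'; python3 -m jog '[{"tx":0,"ty":0,"tz":0,"ax":0,"ay":0,"az":0,"claw":0.2},{"tx":0,"ty":0,"tz":0,"ax":0,"ay":0,"az":0,"claw":0.6},{"tx":0,"ty":0,"tz":0,"ax":0,"ay":0,"az":0,"claw":1},{"tx":0,"ty":0,"tz":0,"ax":0,"ay":0,"az":0,"claw":1},{"tx":0,"ty":0,"tz":0,"ax":0,"ay":0,"az":0,"claw":1}]' 30; python3 - <<'E'
from h import *
for n in("side",):
    im=bot.get_image(n); cv2.imwrite(f"pics/{n}6.png",im[:,:,::-1])
a=cv2.imread("pics/side6.png")[145:235,200:320]
cv2.imwrite("pics/s6c.png",cv2.resize(a,(800,600),interpolation=cv2.INTER_NEAREST))
E
```

```text
time: 6.98
eef_pos: [0.5733, 0.0368, 0.0588]
orientation: [0.998, 0.062, -0.002, -0.0]
wrist_force: [-0.4, 0.1, -0.3]
grip_width: 0.0561
time: 7.6
eef_pos: [0.5751, 0.0359, 0.0626]
orientation: [0.998, 0.062, 0.001, 0.001]
wrist_force: [-0.7, -5.4, 5.7]
grip_width: 0.0187
```

View pics/s6c.png

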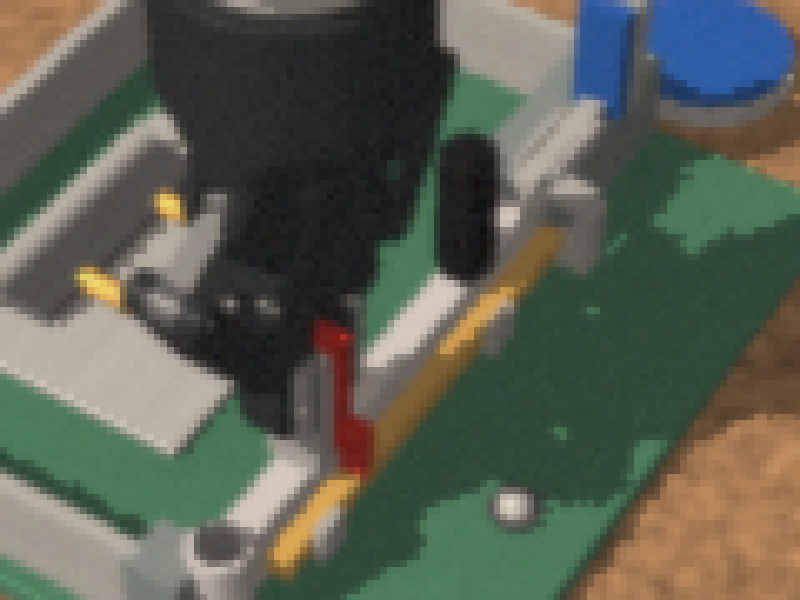

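Both catches are in (width 18.7 mm, red tab against its post). Next I'll release, rise and go to the knob with the fingers about 40 mm apart.

```bash
python3 -m jog '[{"tx":0,"ty":0,"tz":0,"ax":0,"ay":0,"az":0,"claw":-0.32},{"tx":0,"ty":0,"tz":0,"ax":0,"ay":0,"az":0,"claw":-0.32},{"tx":0,"ty":0,"tz":-0.8,"ax":0,"ay":0,"az":0,"claw":-0.32},{"tx":0,"ty":0,"tz":-1.6,"ax":0,"ay":0,"az":0,"claw":-0.32},{"tx":0,"ty":0,"tz":-1.6,"ax":0,"ay":0,"az":0,"claw":-0.1}]' 30;  python3 - <<'E'
from h import *
go(.5855,-.055,.135,.124)
for n in("side",):
    im=bot.get_image(n); cv2.imwrite(f"pics/{n}7.png",im[:,:,::-1])
a=cv2.imread("pics/side7.png")[145:235,200:320]
cv2.imwrite("pics/s7c.png",cv2.resize(a,(800,600),interpolation=cv2.INTER_NEAREST))
E
```

```text
time: 8.28
eef_pos: [0.5765, 0.0373, 0.1457]
orientation: [0.998, 0.062, 0.004, -0.0]
wrist_force: [0.5, 1.4, -0.5]
grip_width: 0.0474
t 8.275 pos [0.5765 0.0373 0.1457] w 0.0474 F [ 0.5  1.4 -0.5] shift [-0.053  1.854  0.215] turn [ 0.002 -0.054  0.006]
```

View pics/s7c.png

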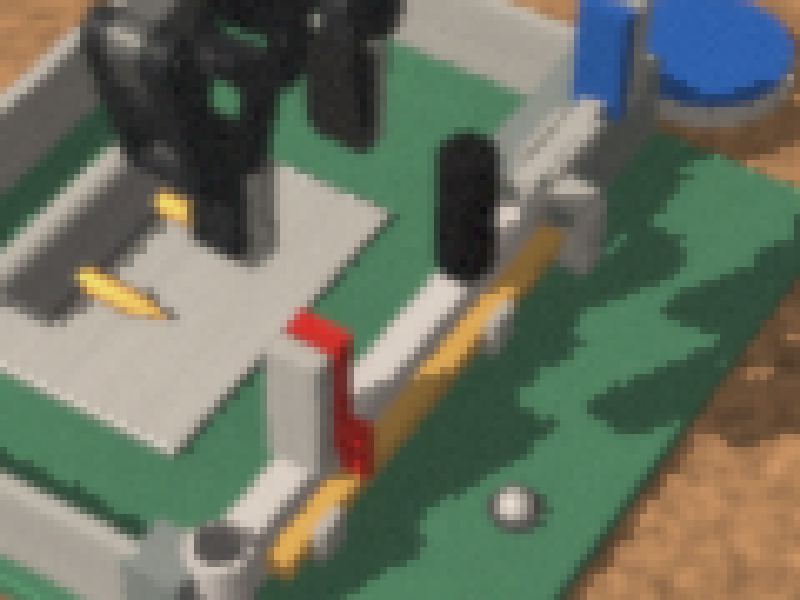

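The red tab rests against its post, around (250,200), and the gate is still shut. Now the knob.

```bash
python3 -m jog '[{"tx":0,"ty":0.7,"tz":0,"ax":0,"ay":0,"az":0,"claw":0.0},{"tx":-0.05,"ty":1.4,"tz":0.1,"ax":0,"ay":0,"az":0,"claw":0.0},{"tx":-0.05,"ty":1.85,"tz":0.2,"ax":0,"ay":0,"az":0,"claw":0.0},{"tx":-0.05,"ty":1.85,"tz":0.5,"ax":0,"ay":0,"az":0,"claw":0.0},{"tx":-0.05,"ty":1.85,"tz":0.7,"ax":0,"ay":0,"az":0,"claw":0.0}]' 30;  python3 - <<'E'
from h import *
go(.5855,-.055,.057,.124)
for n in("side",):
    im=bot.get_image(n); cv2.imwrite(f"pics/{n}8.png",im[:,:,::-1])
a=cv2.imread("pics/side8.png")[130:220,210:330]
cv2.imwrite("pics/s8c.png",cv2.resize(a,(800,600),interpolation=cv2.INTER_NEAREST))
E
```

```text
time: 8.95
eef_pos: [0.5829, -0.0545, 0.1041]
orientation: [0.998, 0.062, -0.001, -0.001]
wrist_force: [-0.3, 0.5, 0.5]
grip_width: 0.043
t 8.95 pos [ 0.5829 -0.0545  0.1041] w 0.043 F [-0.3  0.5  0.5] shift [0.052 0.018 0.941] turn [-0.01   0.017  0.004]
```

View pics/s8c.png

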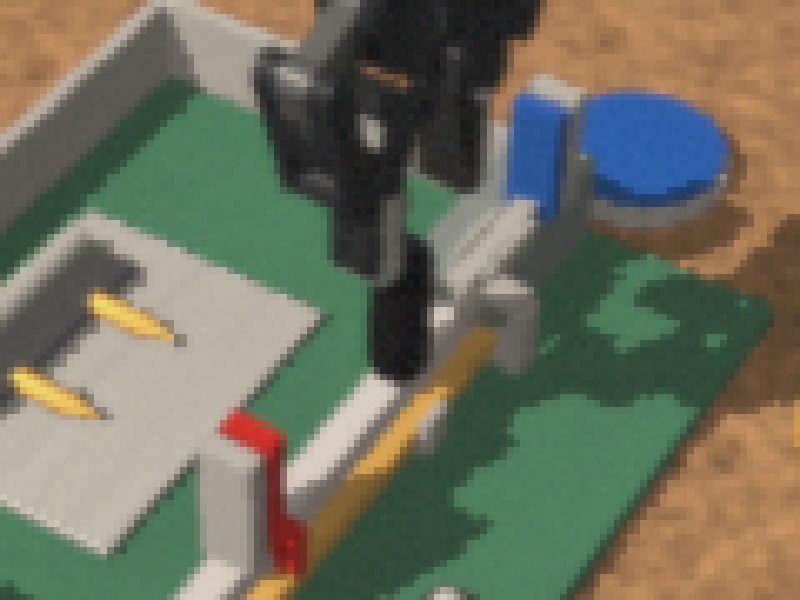

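The fingers straddle the knob (knob centre about (270,178) in the full picture). I'll go down and grip.

```bash
python3 -m jog '[{"tx":0.04,"ty":0.02,"tz":0.3,"ax":0,"ay":0,"az":0,"claw":0.0},{"tx":0.04,"ty":0.02,"tz":0.6,"ax":0,"ay":0,"az":0,"claw":0.0},{"tx":0.04,"ty":0.02,"tz":0.92,"ax":0,"ay":0,"az":0,"claw":0.0},{"tx":0.04,"ty":0.02,"tz":0.92,"ax":0,"ay":0,"az":0,"claw":0.0}]' 30; python3 -m jog '[{"tx":0,"ty":0,"tz":0,"ax":0,"ay":0,"az":0,"claw":0.4},{"tx":0,"ty":0,"tz":0,"ax":0,"ay":0,"az":0,"claw":0.7},{"tx":0,"ty":0,"tz":0,"ax":0,"ay":0,"az":0,"claw":1},{"tx":0,"ty":0,"tz":0,"ax":0,"ay":0,"az":0,"claw":1}]' 50; python3 - <<'E'
from h import *
go(.5855,-.055,.057,.124)
p=bot.state()["eef_pos"]
for n in("side",):
    im=bot.get_image(n); cv2.imwrite(f"pics/{n}9.png",im[:,:,::-1])
a=cv2.imread("pics/side9.png")[130:220,210:330]
cv2.imwrite("pics/s9c.png",cv2.resize(a,(800,600),interpolation=cv2.INTER_NEAREST))
E
```

```text
time: 9.5
eef_pos: [0.5845, -0.0557, 0.0578]
orientation: [0.998, 0.062, -0.002, -0.0]
wrist_force: [0.3, -0.2, 0.2]
grip_width: 0.0425
time: 10.0
eef_pos: [0.5859, -0.0545, 0.0612]
orientation: [0.998, 0.063, 0.0, -0.001]
wrist_force: [-1.8, 4.6, 0.3]
grip_width: 0.0187
t 10.0 pos [ 0.5859 -0.0545  0.0612] w 0.0187 F [-1.8  4.6  0.3] shift [-0.01   0.009  0.084] turn [-0.017 -0.008  0.009]
```

View pics/s9c.png

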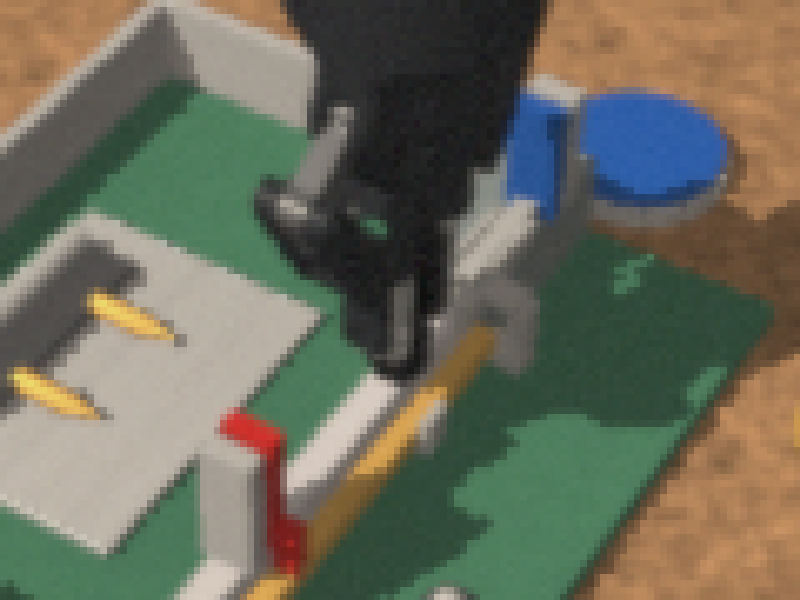

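```bash
python3 - <<'E'
from h import *
s=bot.state(); M=R.from_quat(s["orientation"]).as_matrix()
H=np.array([.568,.084]);k0=np.array([.5858,-.0545]); print(np.linalg.norm(k0-H))
for a in np.arange(.1,1.45,.1):
    c,q=np.cos(a),np.sin(a); k=H+np.array([[c,q],[-q,c]])@(k0-H)
    print(round(a,2),k.round(3),(M.T@np.array([*(k-k0),0])/.05)[:2].round(2))
E
```

```text
0.1396391420769979
0.1 [ 0.572 -0.056] [-0.28 -0.01]
0.2 [ 0.558 -0.055] [-0.55 -0.05]
0.3 [ 0.544 -0.054] [-0.83 -0.12]
0.4 [ 0.53 -0.05] [-1.09 -0.22]
0.5 [ 0.517 -0.046] [-1.34 -0.34]
0.6 [ 0.504 -0.04 ] [-1.58 -0.48]
0.7 [ 0.492 -0.033] [-1.8  -0.65]
0.8 [ 0.481 -0.025] [-2.01 -0.84]
0.9 [ 0.471 -0.016] [-2.19 -1.05]
1.0 [ 0.461 -0.006] [-2.35 -1.28]
1.1 [0.453 0.005] [-2.49 -1.52]
1.2 [0.445 0.017] [-2.61 -1.77]
1.3 [0.439 0.03 ] [-2.7  -2.04]
1.4 [0.435 0.043] [-2.76 -2.31]
```

```bash
python3 -m jog '[{"tx":-0.28,"ty":-0.01,"tz":0,"ax":0,"ay":0,"az":0,"claw":1},{"tx":-0.55,"ty":-0.05,"tz":0,"ax":0,"ay":0,"az":0,"claw":1},{"tx":-0.83,"ty":-0.12,"tz":0,"ax":0,"ay":0,"az":0,"claw":1},{"tx":-0.83,"ty":-0.12,"tz":0,"ax":0,"ay":0,"az":0,"claw":1}]' 60
```

```text
time: 10.55
eef_pos: [0.544, -0.0537, 0.0613]
orientation: [0.998, 0.063, 0.001, -0.001]
wrist_force: [2.4, 5.2, -1.3]
grip_width: 0.0185
```

```bash
python3 -m jog '[{"tx":-0.26,"ty":-0.11,"tz":0,"ax":0,"ay":0,"az":0,"claw":1},{"tx":-0.51,"ty":-0.24,"tz":0,"ax":0,"ay":0,"az":0,"claw":1},{"tx":-0.75,"ty":-0.39,"tz":0,"ax":0,"ay":0,"az":0,"claw":1},{"tx":-0.97,"ty":-0.56,"tz":0,"ax":0,"ay":0,"az":0,"claw":1},{"tx":-1.18,"ty":-0.75,"tz":0,"ax":0,"ay":0,"az":0,"claw":1}]' 60; python3 - <<'E'
from h import *
for n in("side",):
    im=bot.get_image(n); cv2.imwrite(f"pics/{n}10.png",im[:,:,::-1])
a=cv2.imread("pics/side10.png")[130:250,190:350]
cv2.imwrite("pics/s10c.png",cv2.resize(a,(800,600),interpolation=cv2.INTER_NEAREST))
E
```

```text
time: 11.18
eef_pos: [0.4805, -0.0252, 0.0612]
orientation: [0.998, 0.062, 0.001, 0.0]
wrist_force: [3.3, 1.0, 1.6]
grip_width: 0.0183
```

View pics/s10c.png

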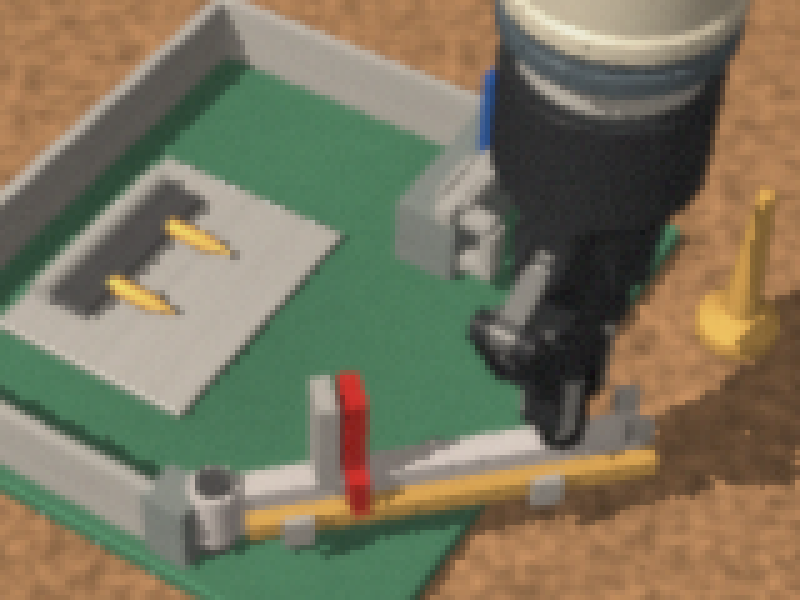

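The gate is past its detent at about 0.8 rad, still gripped, and the mandrel is untouched. I'll swing it on.

```bash
python3 -m jog '[{"tx":-0.18,"ty":-0.21,"tz":0,"ax":0,"ay":0,"az":0,"claw":1},{"tx":-0.34,"ty":-0.44,"tz":0,"ax":0,"ay":0,"az":0,"claw":1},{"tx":-0.48,"ty":-0.68,"tz":0,"ax":0,"ay":0,"az":0,"claw":1},{"tx":-0.60,"ty":-0.93,"tz":0,"ax":0,"ay":0,"az":0,"claw":1},{"tx":-0.69,"ty":-1.2,"tz":0,"ax":0,"ay":0,"az":0,"claw":1}]' 60; python3 -m jog '[{"tx":-0.05,"ty":-0.2,"tz":0,"ax":0,"ay":0,"az":0,"claw":1},{"tx":-0.05,"ty":-0.2,"tz":0,"ax":0,"ay":0,"az":0,"claw":1},{"tx":-0.05,"ty":-0.2,"tz":0,"ax":0,"ay":0,"az":0,"claw":1},{"tx":-0.05,"ty":-0.2,"tz":0,"ax":0,"ay":0,"az":0,"claw":1}]' 60; python3 - <<'E'
from h import *
for n in("side","top"):
    im=bot.get_image(n); cv2.imwrite(f"pics/{n}11.png",im[:,:,::-1])
    for t in("mandrel_mid","stone_mid","barrel_mid"):
        print(n,t,[(round(d["score"],2),[round(float(v),1) for v in d["position"]]) for d in bot.search_frame(n,t)][:2])
a=cv2.imread("pics/side11.png")[130:250,190:350]
cv2.imwrite("pics/s11c.png",cv2.resize(a,(800,600),interpolation=cv2.INTER_NEAREST))
s=bot.state();print(s["eef_pos"],s["wrist_force"],s["grip_width"],np.abs(s["dq"]).max())
v=s["eef_pos"][:2]-[.568,.084];u=np.array([.5858,-.0545])-[.568,.084]
print("gate", np.arctan2(u[1],u[0])-np.arctan2(v[1],v[0]) , np.linalg.norm(v))
E
```

```text
time: 11.85
eef_pos: [0.4386, 0.0301, 0.0612]
orientation: [0.998, 0.062, 0.0, 0.001]
wrist_force: [1.2, -1.4, 5.9]
grip_width: 0.0188
time: 12.35
eef_pos: [0.435, 0.0396, 0.0612]
orientation: [0.998, 0.062, 0.0, 0.0]
wrist_force: [-0.4, -1.4, 7.1]
grip_width: 0.0185
side mandrel_mid [(0.64, [187.4, 337.2]), (0.24, [161.3, 281.5])]
side stone_mid []
side barrel_mid [(0.97, [281.7, 225.5]), (0.49, [243.6, 266.4])]
top mandrel_mid [(0.61, [232.3, 337.2])]
top stone_mid [(0.73, [177.4, 365.7])]
top barrel_mid [(0.67, [205.5, 204.7])]
[0.43500264 0.03955793 0.06113749] [ 0.97367409 -2.57342931  5.62525126] 0.018506635831239304 0.0012844192755954564
gate 1.3761233828718826 0.1402262280551641
```

View pics/s11c.png

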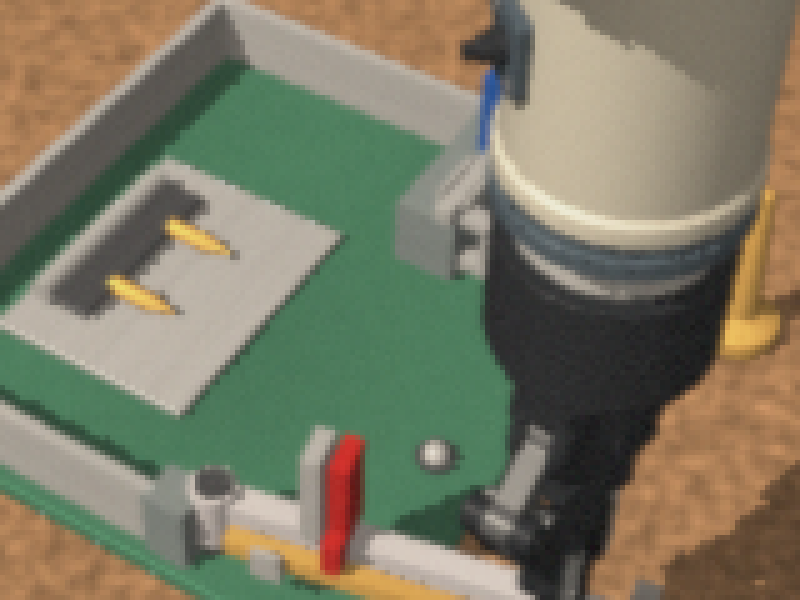

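View pics/top11.png

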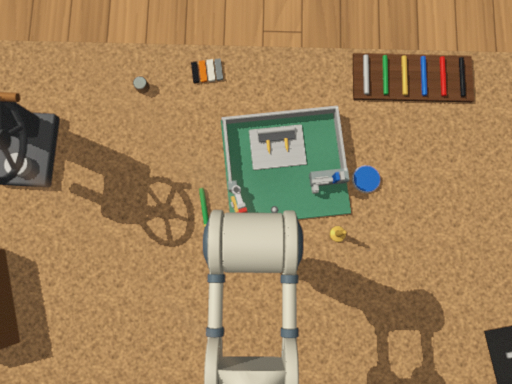

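The gate stands at about 1.38 rad, inferred from the gripped knob's position. It is still and held, and barrel (205,205), mandrel (337,233) and stone (367,179) are where they were in the top view. I'll hand in.

```bash
python3 -c "
from workcell import bot
print(bot.hand_in()); s=bot.state(); print(s['time'],s['eef_pos'],s['grip_width'])"
```

```text
the job is handed in; nothing more can be done
None
the job is handed in; nothing more can be done
```

I squeezed the blue catch in, then the red one. Both fingers closed to 18–19 mm, and the pictures show each tab against its post. I then gripped the knob at 60 N, swung the gate past its detent, and handed the job in with the gate held wide open. The robot clock read about 13 s of the 45 s allowed.

**Last checks:**
- **Gate:** about 1.38 rad, worked out from the TCP position and an estimated hinge position, not read from the joint. The knob's radius came out at 140.2 mm against 140 mm nominal, and the joint speeds were about 0.001 rad/s.
- **Grip:** the fingers were 18.5 mm apart on the 20 mm knob. The force on the tool from outside was about 6 N.
- **Barrel, mandrel and stone:** to the eye all three were where they started.
    - The detector found the mandrel within 3 px.
    - It missed the stone in the side view, where the arm hid it, but found it within about 2 px in the top view.
    - It put the barrel 2–3 px off in the side view and 8 px (roughly 18 mm) off in the top view. The arm hides part of the barrel there, so I took that as cover rather than movement.

**Disagreement:** the two cameras differed by about 4 mm in y on the tab tops. I averaged them, and the grasps held. The hand-in itself gave no verdict.

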